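# Press and slide a gearbox inspection cover under its leaf spring

### The arm

A 6-joint arm with a two-finger parallel gripper is mounted at the origin on the work surface. World frame = base frame: x ahead of the robot, y to its left, z up, the work surface at z = 0. Lengths are in m, angles in rad, forces in N, time in s.
With the tool pointing down it reaches from about 0.25 to 0.775 m from the base axis. Payload 4 kg.
Tool frame: the origin (TCP) lies at the very end of the fingers, on their centre line; the grasp point (between the pads) lies 19 mm behind it (robot.hold_point_z is the distance from the TCP to the grasp point, in m); z points along the fingers, y is the line along which they close (so a half turn about z gives the same grasp; the last joint's range is limited). The gripper opens to 94 mm and grips with 3 to 60 N. Pads are 16 mm wide; open, the fingers measure 119 mm over their backs; the gripper's body (75 mm by 177 mm) begins 78 mm behind the grasp point.
Start: joints at [-1.448, 0.087, 1.371, -0, 1.684, -0.103], TCP at [0.123, -0.536, 0.206] pointing down, gripper open.
Joint ranges: [-3.1, 3.1], [-0.76, 2.03], [0.27, 2.55], [-1.08, 4.22], [0.17, 2.65], [-2.57, 2.57]. Speed limits (rad/s): [2.79, 2.79, 3.14, 3.14, 3.14, 3.14].

### API

Orientations are given as [roll, pitch, yaw] about the fixed x, y, z axes, in that order (R = Rz(yaw) Ry(pitch) Rx(roll)).
In Python, from bench import robot gives the robot as it stands.
- The arm moves only by the tool carry_out, never from a script. Its argument "steps" is a list of rows, each a list of 3 entries, a list of its own where there are three numbers: the shift along the tool's x, y, z in m, then the turn about the tool's z in units of 10 degrees (1.0 is 10 degrees), then the closure, from -1 (fully open) to 1 (shut). In form: [[[tx, ty, tz], roll, jaw], ...]. A call has 1 to 10 rows; each row is the pose to reach, as a shift and turn from the pose commanded when the call began, along the tool's axes at that moment; what a row does not reach only later rows make up. A row lasts 1/8 s, in which the tool goes at most 62.5 mm and 10.7 degrees, less where a joint would pass 70% of its speed; a pose out of reach is approached as far as the arm can. A call with a gripper value outside its range is refused whole. The fingers move at their own pace and stop on an object; the grip force is fixed at half the most. Time passes only in rows, so rows that repeat a pose let the fingers close. It gives the time, the measured TCP pose, the force, the opening and the grip force at its end, in the units of the state.
- robot.get_obs(): the state, without advancing time (a new reading comes with each control period).
- robot.snapshot(name): name is "scene" or "top"; returns a dict with "image" (400x640x3 uint8, red, green, blue), "z_map" (400x640 float32, m along the optical axis (not along the pixel's ray), 0 where there is no reading), "mtx" (3x3 intrinsics, pixels), "R" (3x3) and "t" (3): a world point X has camera coordinates R X + t. Camera axes: x right, y down, z forward; pixel columns grow to the right and rows downward; lengths in m; the calibration is good to about 2 mm. A picture is of the moment at which its call begins.
- robot.close_job(): hands the job in; it is judged then, once.
The state is a dict: "time": time; "joint_positions": joint angles; "qvel": joint speeds; "joint_torque": joint torques, N m; "tool_pos": TCP position; "ee_rot": TCP orientation; "wrist_force": force on the tool from outside, world axes, zero at the start; "wrist_torque": the same for the moment, N m; "width": finger opening in m; "finger_force": force on a finger pad.
Only numpy, scipy, OpenCV 4.12 (cv2) and the standard library are available. Lean on these libraries where they do the work, as an engineer would, in place of code of your own. Each camera call takes 0.05 s, during which the arm holds its last target. There are 200 camera calls.

### The job

Close the inspection cover on the gearbox casing: with the fingertips on the cover just behind its thumb rib, press it down hard against its sprung seat and, keeping it pressed, slide it under the leaf spring until it is fully home against the end stop. Then let go, so that the spring alone holds the cover down. Do not pick the cover up or pry the spring up, and leave the loose parts on and around the casing where they are.

Things in the scene. Friction and masses are not known exactly. Their poses are not given: they have to be found in the camera images.
- casing: aluminium gearbox casing fixed to the bench, 220 (its x) x 136 mm, flat shoulders 45 mm high. Origin: centre of its underside; z up. The cover slides along its +x between two guide rails (inner faces 29 mm off the middle, tops 61 mm above the bench) to the end stop (face at x = +62 mm, top 60 mm above the bench); the leaf spring's anchor block stands just beyond (top 64 mm)
- cover: loose flat steel cover, 110 (its x) x 56 x 6 mm, 0.3 kg, between the rails. Origin: centre of its underside (at the start 56 mm above the bench, too high to pass the spring); x as the casing's, nose at +55 mm, short of the spring at the start. A rib, 40 mm long, stands across its top from x = +6 to +12 mm, 9 mm high. Home: origin at x = +7 mm in the casing's frame, a slide of 40 to 58 mm
- thumb_rest (a point): where the fingertips press: on the cover's top, on its middle line, 16 mm behind the rib's rear face (62 mm above the bench at the start). The plate behind the rib is flat and clear for 61 mm. Axes as the cover's; push towards +x, against the rib
- leaf_hump (a point): lowest point of the round hump (radius 5 mm, 30 mm wide) under the leaf spring's free end: 36 mm along +x from the casing's middle and 56 mm above the bench at rest. The cover's top must be lower to pass, so it is pressed down 6 mm or more. The upturned tip reaches 14 mm farther towards the cover, 66 mm above the bench
- seat (a joint): how far the black sprung rubber seat under the cover is pressed down, m: 0 = up, 0.008 = bottom stop. About 5 N on the cover starts it, about 12 N brings it to the stop. It moves straight down without tilting and spans x = -70 to +45 mm in the casing's frame; the pressed cover drags on it with about 10 N
- leaf (a joint): how far the leaf spring is bent up about its anchor, rad: 0 at rest, about 0.01 to 0.04 when it bears on the cover. It pushes down with about 5 N as soon as it is lifted, and 4 N more for each further mm at the hump
- nut: hexagon nut, 24 mm across, 11 mm high, on the casing's flat shoulder; leave it alone
- bearing: small bearing ring, 27 mm across, 10 mm high, on the casing's other shoulder; leave it alone
- socket: standing deep socket, 26 mm across, 55 mm high, on the bench beside the casing; leave it alone
- gear: small dark gear lying flat, 64 mm across, 30 mm high, on the bench beside the casing; leave it alone
Things that resemble listed ones, but are neither listed nor needed, are in the scene too. What is shaped like the cover but blue or brown is not meant.

How it is judged:
On the way:
1. the fingers press the cover down on its sprung seat, its nose still short of the spring's hump (value of joint seat above 0.005 m and contact force between the fingers and cover above 3 N and x of cover in the frame of casing below -0.015 m), for 0.1 s.
At the end, for the whole second after the job is handed in: the cover is home (within 4 mm of the end stop), flat (within 0.06 rad) between the rails, at rest, and held at least 3 mm down on its seat by the leaf spring, which bears on it (bent up 0.004 to 0.10 rad) (x of cover in the frame of casing between 0.003 and 0.01 m and y of cover in the frame of casing between -0.005 and 0.005 m and angle between cover's own z axis and vertical below 0.06 rad and value of joint seat above 0.003 m and value of joint leaf between 0.004 and 0.1 rad and linear speed of cover below 0.01 m/s); the robot touches nothing.
It fails at once if the cover is lifted off its guideway (8 mm or more above its free height) or tipped up (z of cover in the frame of casing above 0.064 m or angle between cover's own z axis and vertical above 0.2 rad).
It fails at once if the leaf spring is pried up (more than 0.2 rad) (value of joint leaf above 0.2 rad).
It fails at once if a loose part on or beside the casing is moved more than 20 mm (distance of any of nut, bearing, socket, gear from where it was at the start of the episode above 0.02 m).
It also fails if it takes over 40 s, if anything falls off the work surface, if the arm or the gripper's body presses on something with over 40 N, if the wrist force passes 120 N, or if a joint passes its speed limit or range.

## Working session

There is one attempt and no reset: what is moved stays moved. The work goes in short steps, Python scripts to look and compute and a tool call to move; the robot and the scene stay as the last step left them, time stands still between calls to the robot, and variables do not carry over. Pictures are saved under pics/ and viewed, at most 10 in all, crops included, and the job is handed in when it is done.

Besides the shell and the picture viewer there is one more tool, called by a JSON object that holds its "op" and its "data". carry_out: Moves the arm, as the interface text tells. Its arguments: {"type":"object","properties":{"steps":{"type":"array","items":{"type":"array"}}},"required":["steps"]}

```bash
mkdir -p pics
cat > h.py <<'E'
import numpy as np, cv2
from bench import robot
def snap(n):
    s=robot.snapshot(n); return s
def world(s):
    z=s["z_map"].astype(float); v,u=np.mgrid[:z.shape[0],:z.shape[1]]; K=s["mtx"]
    c=np.stack([(u-K[0,2])/K[0,0]*z,(v-K[1,2])/K[1,1]*z,z],-1)
    w=(c-s["t"])@s["R"]; w[z==0]=np.nan; return w
def proj(s,X):
    c=s["R"]@np.asarray(X)+s["t"]; p=s["mtx"]@c; return p[:2]/p[2]
E
python3 - <<'E'
from h import *
for n in("scene","top"):
    s=snap(n); cv2.imwrite(f"pics/{n}0.png",s["image"][:,:,::-1]); np.savez(f"{n}0.npz",**s)
    print(n,-s["R"].T@s["t"],s["R"][2])
print(robot.get_obs())
E
```

```text
scene [ 0.7720951  -0.35946808  0.59902563] [-0.33483538  0.57849147 -0.74379627]
top [0.48816936 0.02518877 0.9376164 ] [ 0.06908625 -0.0014968  -0.99760957]
{'time': 0.1, 'joint_positions': array([-1.44809761e+00,  8.78763365e-02,  1.37207697e+00, -3.36110612e-07,
        1.68356647e+00, -1.03068766e-01]), 'qvel': array([-0.00073851, -0.00200391, -0.00333594,  0.00049474, -0.00077166,
       -0.00035025]), 'joint_torque': array([ 1.16166684e-03, -3.41250193e+01, -3.03302300e+01,  7.19684246e-02,
        3.04535881e-02, -9.41901158e-05]), 'tool_pos': array([ 0.12307355, -0.53556517,  0.20443707]), 'ee_rot': array([-3.13967572e+00, -1.97942296e-04,  2.25767254e-01]), 'wrist_force': array([-1.0297879 , -0.11853907, -0.10307773]), 'wrist_torque': array([ 0.04612585, -0.01823767, -0.02203219]), 'finger_force': 0.0, 'width': 0.09422433244311552}
```

View pics/top0.png

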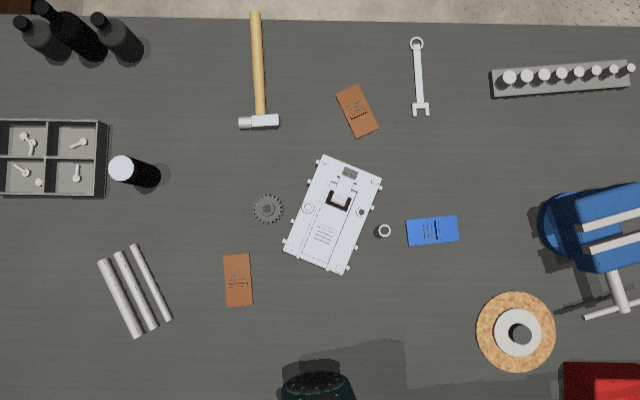

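View pics/scene0.png

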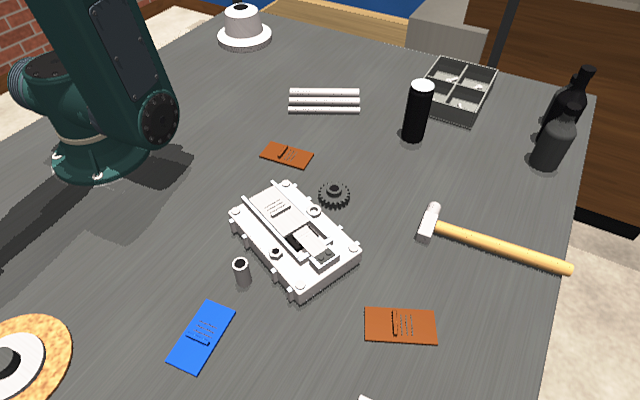

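The top view shows the casing centred near (333,213). The anchor and spring are at about (348,175), and the cover at about (322,235). The nut is at (362,212), the bearing at (308,207), the socket at (384,230) and the gear at (268,208). In the scene view the casing sits at about (295,240), with the spring end at (322,258).

Run:
```python
from h import *
s=dict(np.load("top0.npz")); w=world(s)
u0,v0,u1,v1=270,140,400,285
sub=w[v0:v1,u0:u1]; z=sub[...,2]
m=((z>0.035)&(z<0.053)).astype(np.uint8)
mm=((z>0.035)&(z<0.075)).astype(np.uint8)
n,l,st,c=cv2.connectedComponentsWithStats(mm); k=1+np.argmax(st[1:,4]); M=l==k
p=sub[M][:,:2].astype(np.float32)
r=cv2.minAreaRect(p); print("rect",r)
print("shoulder z",np.nanmedian(z[(m>0)&M]))
box=cv2.boxPoints(r); 
# long axis direction toward anchor (larger world x)
e=[box[1]-box[0],box[2]-box[1]]; a=max(e,key=np.linalg.norm); a=a/np.linalg.norm(a); a=a if a[0]>0 else -a
yaw=np.arctan2(a[1],a[0]); print("yaw",yaw)
C=np.array(r[0]); loc=(sub[...,:2]-C)@np.array([[a[0],-a[1]],[a[1],a[0]]])
# z profile along middle line
for x in np.arange(-.11,.11,.004):
    row=[]
    for y in (-.05,-.032,-.02,-.01,0,.01,.02,.032,.05):
        q=(abs(loc[...,0]-x)<.003)&(abs(loc[...,1]-y)<.003)
        row.append("%5.1f"%(1e3*np.nanmedian(z[q])) if q.any() else "  nan")
    print("%6.1f"%(x*1e3),*row)
im=cv2.resize(s["image"][v0:v1,u0:u1,::-1],None,fx=4,fy=4,interpolation=cv2.INTER_CUBIC); cv2.imwrite("pics/top0c.png",im)
s=dict(np.load("scene0.npz"))
cv2.imwrite("pics/scene0c.png",cv2.resize(s["image"][165:315,215:375,::-1],None,fx=4,fy=4,interpolation=cv2.INTER_CUBIC)[:600])
```

```text
rect ((0.5111193060874939, -0.003097325563430786), (0.149691641330719, 0.22027938067913055), 68.45854949951172)
shoulder z 0.044480579769239866
yaw -0.37596917
-110.0  43.4  62.3  45.7  43.7  43.9  44.6  43.5  59.0  42.5
-106.0  44.9  60.9  44.9  44.8  45.6  43.8  45.0  61.4  44.2
-102.0  46.5  60.2  43.4  45.5  45.0  43.6  44.6  61.2  44.8
 -98.0  47.3  60.4  44.3  46.2  45.1  46.1  43.6  60.7  47.2
 -94.0  46.8  60.1  60.9  61.7  61.4  61.4  61.1  60.7  47.3
 -90.0  45.6  59.7  62.4  61.7  60.6  60.8  61.8  60.3  45.9
 -86.0  45.7  59.7  61.8  62.3  60.5  61.2  62.1  59.8  44.3
 -82.0  45.5  60.5  61.8  61.9  62.0  62.3  61.7  59.8  43.9
 -78.0  44.6  60.5  62.6  61.8  61.7  60.2  61.1  60.7  44.7
 -74.0  44.4  61.3  61.5  61.1  61.2  60.0  62.1  61.3  44.8
 -70.0  44.5  60.7  61.1  61.8  61.8  61.4  62.0  61.1  45.4
 -66.0  44.0  60.4  61.8  62.4  60.4  62.2  61.7  61.8  44.4
 -62.0  44.1  61.0  61.9  61.6  61.5  62.2  61.1  61.9  44.0
 -58.0  44.4  60.5  62.1  60.4  61.9  62.0  61.8  61.9  44.1
 -54.0  44.8  59.6  62.2  62.2  61.8  61.5  61.9  59.8  44.7
 -50.0  44.8  59.9  60.7 
[... 1714 characters left out ...]
 63.9  65.7  55.1  59.9  44.1
  66.0  44.4  58.4  60.0  65.2  64.3  64.8  60.1  59.9  44.6
  70.0  44.9  57.8  59.8  64.8  64.9  64.4  58.3  58.5  44.6
  74.0  44.8  44.2  46.5  64.3  65.1  64.5  45.9  45.6  44.4
  78.0  44.4  44.8  61.7  64.7  64.3  65.3  62.1  45.1  45.7
  82.0  45.1  43.9  63.4  65.8  64.5  66.1  63.5  44.2  44.5
  86.0  45.7  43.4  64.0  67.2  66.0  66.7  62.6  44.1  44.2
  90.0  45.7  43.7  62.6  68.7  66.4  68.9  61.5  45.4  45.1
  94.0  46.6  43.9  63.7  65.6  66.1  67.4  63.2  44.7  48.6
  98.0  47.3  44.1  63.6  65.4  64.2  66.0  64.0  44.5  49.1
 102.0  47.2  44.4  63.5  64.9  64.1  62.8  63.1  44.6  47.9
 106.0  44.1  44.5  44.3  44.7  43.4  43.4  44.1  44.7  45.1
```

View pics/top0c.png

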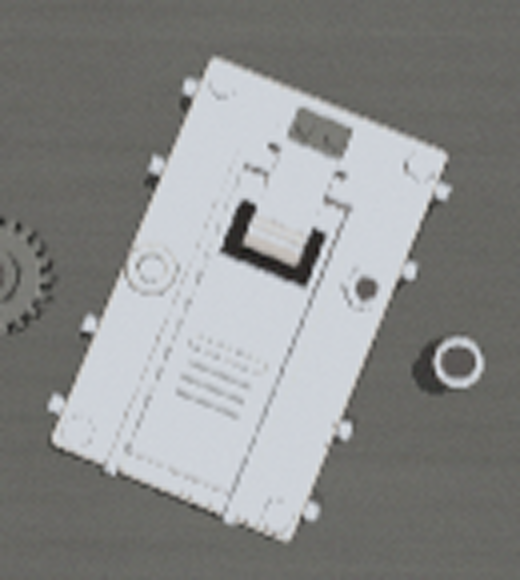

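View pics/scene0c.png

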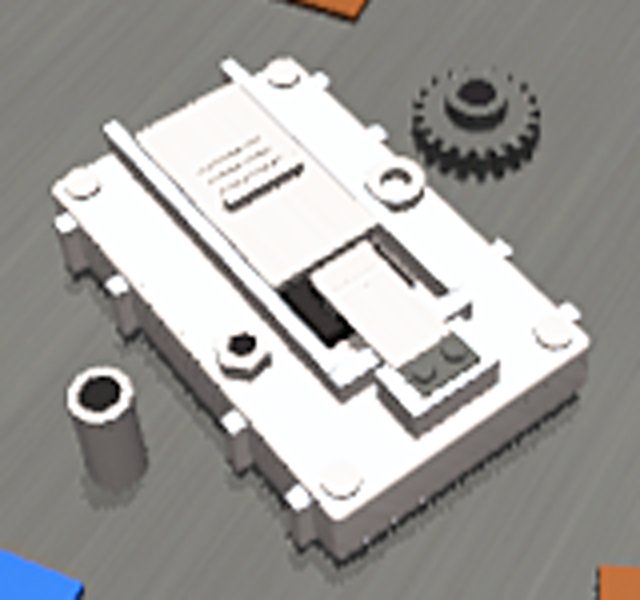

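The crops confirm the layout: the rib is behind the cover's nose, the seat's black edge is just past it, and the leaf tip is at crop pixel (275,240). The casing frame fits the given heights: shoulder 44.5, cover 62, rails 60.5, spring tip about 22 mm from the middle. The cover's origin is near x = -41 mm. I'll refine the axis from the rails and work out the first move.

```bash
cat >> h.py <<'E'
def go(C,yaw,x,y,z):
    """shift in tool axes from measured pose to casing-frame point; turn in 10 deg"""
    from scipy.spatial.transform import Rotation as Ro
    o=robot.get_obs(); R=Ro.from_euler("xyz",o["ee_rot"]).as_matrix()
    P=np.array([C[0]+np.cos(yaw)*x-np.sin(yaw)*y, C[1]+np.sin(yaw)*x+np.cos(yaw)*y, z])
    cur=np.arctan2(R[1,0],R[0,0]); d=P-o["tool_pos"]
    c,s=np.cos(yaw),np.sin(yaw)
    loc=o["tool_pos"][:2]-C
    print("target",P.round(4),"shift",(R.T@d).round(4),"turn",np.degrees(cur-yaw)/10)
    print("tcp in casing",loc[0]*c+loc[1]*s,-loc[0]*s+loc[1]*c,o["tool_pos"][2],"F",o["wrist_force"].round(1),"rot",o["ee_rot"].round(3),"t",o["time"])
E
python3 - <<'E'
from h import *
s=dict(np.load("top0.npz")); w=world(s)[140:285,270:400]; C=np.array([.51112,-.0031]); yaw=-.37597
for it in range(3):
    a=np.array([np.cos(yaw),np.sin(yaw)]); b=np.array([-a[1],a[0]])
    x=(w[...,:2]-C)@a; y=(w[...,:2]-C)@b; z=w[...,2]
    L=[];R=[];xs=np.arange(-.1,.06,.003)
    for q in xs:
        k=(abs(x-q)<.0025)&(z>.053)&(abs(y)<.040)
        L.append(np.nanmin(y[k]));R.append(np.nanmax(y[k]))
    mid=(np.array(L)+R)/2; f=np.polyfit(xs,mid,1)
    print("mid fit",f,np.median(L),np.median(R)); yaw+=f[0]; C=C+b*f[1]
k=(z>.0665)&(x<.0)&(abs(y)<.025); print("rib x",x[k].min(),x[k].max(),x[k].mean(),"y",y[k].mean())
k=(z>.059)&(abs(y)<.025)&(x<.018); print("cover ends",np.percentile(x[k],[.5,99.5]))
k=(z>.035)&(z<.05)&(abs(y)>.045); print("casing x ends",x[k].min(),x[k].max(),"y",np.nanmedian(y[k]))
print(C,yaw); go(C,yaw,-.052,0,.10)
E
```

```text
mid fit [-9.65512772e-06  5.11415296e-05] -0.034892513282020324 0.03485005444215228
mid fit [3.37169121e-08 1.08343891e-09] -0.034943303464426555 0.03479796639770981
mid fit [-1.17743678e-10 -3.78349689e-12] -0.03494330577481951 0.03479796861962454
rib x -0.03508365995531722 -0.029213514757821912 -0.032209568700886114 y 0.0005300547582722263
cover ends [-0.09553902  0.01326057]
casing x ends -0.11014078012758458 0.11013745179363585 y -0.04518987471439086
[ 0.51113878 -0.00305243] -0.37597962152855285
target [0.4628 0.016  0.1   ] shift [ 0.4545 -0.4614  0.1054] turn 3.4477556307804833
tcp in casing -0.16542812946881433 -0.6378071611838075 0.20443706861683345 F [-1.  -0.1 -0.1] rot [-3.14  -0.     0.226] t 0.1
```

{"op": "carry_out", "data": {"steps": [[[0.4545,-0.4614,0.06],3.45,1],[[0.4545,-0.4614,0.06],3.45,1],[[0.4545,-0.4614,0.06],3.45,1],[[0.4545,-0.4614,0.06],3.45,1],[[0.4545,-0.4614,0.06],3.45,1],[[0.4545,-0.4614,0.06],3.45,1],[[0.4545,-0.4614,0.06],3.45,1],[[0.4545,-0.4614,0.06],3.45,1],[[0.4545,-0.4614,0.06],3.45,1],[[0.4545,-0.4614,0.06],3.45,1]]}}

```text
time: 1.35
tool_pos: [0.4473, -0.0087, 0.1479]
ee_rot: [3.141, -0.0, -0.376]
wrist_force: [0.1, -0.7, 0.0]
width: 0.0009
finger_force: 0.0
```

```bash
cat >> h.py <<'E'
C0=np.array([.51114,-.00305]); Y0=-.37598
E
python3 -c "
from h import *
go(C0,Y0,-.052,0,.10); o=robot.get_obs(); print(o['joint_positions'].round(2),o['width'])"
```

```text
target [0.4628 0.016  0.1   ] shift [ 0.0053 -0.0287  0.0479] turn -0.00010532225302501463
tcp in casing -0.05731465688429526 -0.028646766774088443 0.14791310971621777 F [ 0.1 -0.7  0. ] rot [ 3.141 -0.    -0.376] t 1.35
[-0.15 -0.13  1.69 -0.    1.57  1.8 ] 0.0008818535899404867
```

{"op": "carry_out", "data": {"steps": [[[0.0,0.0,0.0],0,1],[[0.0,0.0,0.0],0,1],[[0.0,0.0,0.0],0,1]]}}

```text
time: 1.72
tool_pos: [0.4463, -0.0119, 0.1484]
ee_rot: [3.141, -0.0, -0.379]
wrist_force: [0.8, 0.4, -0.1]
width: 0.0005
finger_force: 0.0
```

```bash
python3 -c "
from h import *
go(C0,Y0,-.052,0,.075)"
```

```text
target [0.4628 0.016  0.075 ] shift [ 0.0049 -0.0321  0.0734] turn -0.01543720909061567
tcp in casing -0.05701009896685953 -0.032052386127010016 0.14837751489230686 F [ 0.8  0.4 -0.1] rot [ 3.141 -0.    -0.379] t 1.725
```

{"op": "carry_out", "data": {"steps": [[[0.005,-0.032,0.03],0,1],[[0.005,-0.032,0.05],0,1],[[0.005,-0.032,0.073],0,1],[[0.005,-0.032,0.073],0,1],[[0.005,-0.032,0.073],0,1]]}}

```text
time: 2.35
tool_pos: [0.4637, 0.0163, 0.0764]
ee_rot: [-3.141, -0.002, -0.378]
wrist_force: [1.1, 0.1, 1.1]
width: 0.0003
finger_force: 0.0
```

Run:
```python
from h import *
go(C0,Y0,-.052,0,.060)
s=snap("scene"); cv2.imwrite("pics/s1.png",cv2.resize(s["image"][115:315,195:395,::-1],None,fx=3,fy=3,interpolation=cv2.INTER_CUBIC))
```

```text
target [0.4628 0.016  0.06  ] shift [-0.0008  0.0005  0.0164] turn -0.013384020754182643
tcp in casing -0.05121706507235166 0.000534929602384826 0.0764040834241964 F [1.1 0.1 1.1] rot [-3.141e+00 -2.000e-03 -3.780e-01] t 2.35
```

View pics/s1.png

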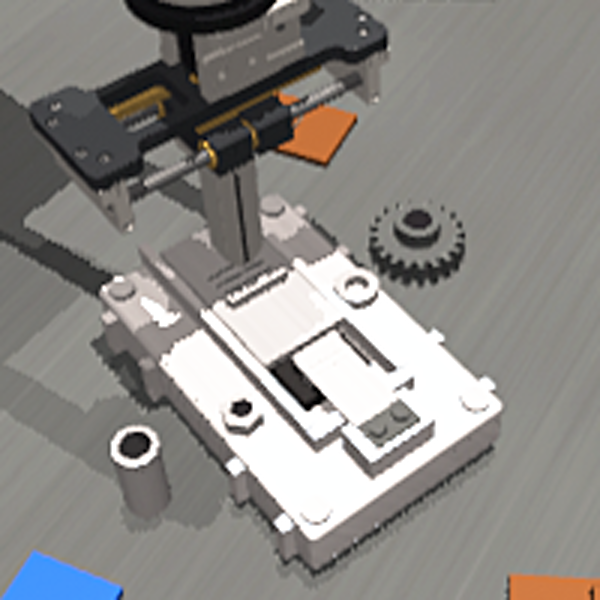

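The view shows the closed fingers at about (235,255), centred behind the rib at (258,285) and just above the cover. Now I press.

{"op": "carry_out", "data": {"steps": [[[-0.001,0,0.012],0,1],[[-0.001,0,0.017],0,1],[[-0.001,0,0.021],0,1],[[-0.001,0,0.025],0,1],[[-0.001,0,0.025],0,1],[[-0.001,0,0.025],0,1]]}}

```text
time: 3.15
tool_pos: [0.463, 0.0174, 0.054]
ee_rot: [3.142, -0.002, -0.376]
wrist_force: [-6.5, -0.2, 19.2]
width: 0.0004
finger_force: 8.9
```

```bash
python3 -c "
from h import *
go(C0,Y0,-.045,0,.054)"
```

```text
target [0.4693 0.0135 0.054 ] shift [0.0073 0.0014 0.    ] turn -4.384810517854828e-05
tcp in casing -0.052294294695084974 0.0013934659219298588 0.05402807974099583 F [-6.5 -0.2 19.2] rot [ 3.142e+00 -2.000e-03 -3.760e-01] t 3.15
```

{"op": "carry_out", "data": {"steps": [[[0.0,0.001,0.001],0,1],[[0.003,0.001,0.001],0,1],[[0.006,0.001,0.001],0,1],[[0.009,0.001,0.001],0,1],[[0.012,0.001,0.001],0,1],[[0.016,0.001,0.001],0,1],[[0.02,0.001,0.001],0,1],[[0.02,0.001,0.001],0,1]]}}

```text
time: 4.15
tool_pos: [0.4783, 0.012, 0.054]
ee_rot: [-3.139, 0.006, -0.375]
wrist_force: [-16.1, 6.1, 29.7]
width: 0.0003
finger_force: 14.4
```

```bash
cat >> h.py <<'E'
def cov(tag=None):
    s=snap("scene"); w=world(s); d=w[...,:2]-C0; c,t=np.cos(Y0),np.sin(Y0)
    x=d[...,0]*c+d[...,1]*t; y=-d[...,0]*t+d[...,1]*c; z=w[...,2]
    for q in np.arange(-.1,.07,.006):
        k=(abs(x-q)<.003)&(abs(y-.022)<.004); k2=(abs(x-q)<.003)&(abs(y+.022)<.004)
        print("%.0f:%.0f/%.0f"%(q*1e3,1e3*np.nanmedian(z[k]),1e3*np.nanmedian(z[k2])),end=" ")
    print()
    if tag: cv2.imwrite(f"pics/{tag}.png",cv2.resize(s["image"][115:315,195:395,::-1],None,fx=3,fy=3,interpolation=cv2.INTER_CUBIC))
E
python3 -c "
from h import *
go(C0,Y0,.005,0,.054); cov('s2')"
```

```text
target [ 0.5158 -0.0049  0.054 ] shift [ 0.0411  0.0019 -0.0003] turn 0.0029116753077248277
tcp in casing -0.036111159146560975 0.0019128113226874084 0.054009466636444375 F [-16.1   6.1  29.7] rot [-3.139  0.006 -0.375] t 4.15
-100:nan/44 -94:nan/44 -88:nan/44 -82:nan/52 -76:nan/53 -70:nan/53 -64:nan/52 -58:nan/54 -52:nan/181 -46:nan/175 -40:53/174 -34:53/155 -28:53/160 -22:366/168 -16:206/192 -10:254/301 -4:318/305 2:401/428 8:53/419 14:53/405 20:52/53 26:53/52 32:49/48 38:43/47 44:43/46 50:44/44 56:45/43 62:58/58 68:58/58
  return np.nanmean(a, axis, out=out, keepdims=keepdims)
```

View pics/s2.png

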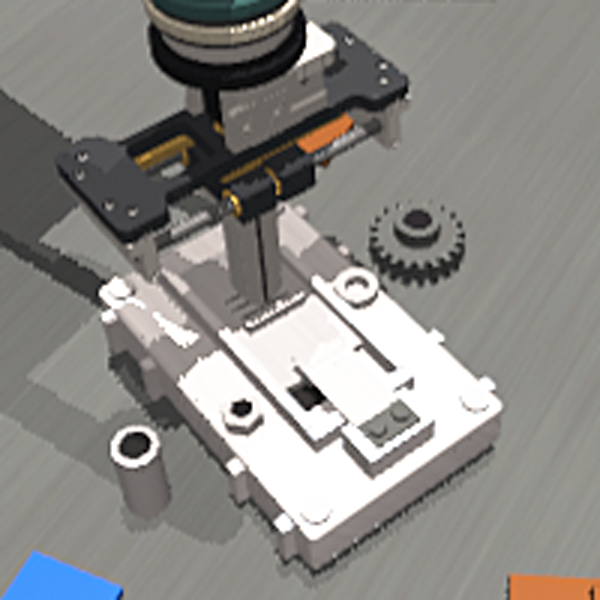

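The cover is pressed (top at 53 mm) and moved with the fingers. Its nose is now at about 29 mm, and at (300,395) in the picture it is entering under the leaf. I continue the slide.

{"op": "carry_out", "data": {"steps": [[[0.004,0.001,0],0,1],[[0.008,0.001,0],0,1],[[0.012,0.001,0],0,1],[[0.016,0.001,0],0,1],[[0.02,0.001,0],0,1],[[0.024,0.001,0],0,1],[[0.028,0.001,0],0,1],[[0.028,0.001,0],0,1]]}}

```text
time: 5.2
tool_pos: [0.5041, 0.0007, 0.0541]
ee_rot: [-3.139, 0.006, -0.375]
wrist_force: [-15.3, 6.6, 26.4]
width: 0.0007
finger_force: 13.7
```

```bash
python3 -W ignore -c "
from h import *
go(C0,Y0,.005,0,.054); cov('s3')"
```

```text
target [ 0.5158 -0.0049  0.054 ] shift [ 0.0129  0.0009 -0.    ] turn 0.0031428406963223262
tcp in casing -0.0079183817371928 0.0009024138067359067 0.05406894968157718 F [-15.3   6.6  26.4] rot [-3.139  0.006 -0.375] t 5.2
-100:43/nan -94:44/nan -88:44/nan -82:nan/nan -76:nan/43 -70:44/44 -64:nan/47 -58:nan/47 -52:nan/52 -46:nan/53 -40:nan/53 -34:nan/53 -28:nan/159 -22:nan/176 -16:52/174 -10:52/174 -4:52/157 2:52/162 8:366/175 14:201/192 20:328/310 26:389/325 32:402/426 38:53/408 44:53/399 50:53/53 56:52/53 62:58/57 68:58/58
```

{"op": "carry_out", "data": {"steps": [[[0.002,0,0],0,1],[[0.004,0,0],0,1],[[0.006,0,0],0,1],[[0.008,0,0],0,1],[[0.008,0,0],0,1]]}}

```text
time: 5.88
tool_pos: [0.5078, -0.0008, 0.054]
ee_rot: [-3.14, 0.015, -0.375]
wrist_force: [-23.2, 8.8, 34.6]
width: 0.0004
finger_force: 17.0
```

```bash
python3 -W ignore -c "
from h import *
go(C0,Y0,.005,0,.054); cov('s4')"
```

```text
target [ 0.5158 -0.0049  0.054 ] shift [ 0.0089  0.0009 -0.0001] turn 0.005781638606329924
tcp in casing -0.0039042662771226946 0.0008717270083715054 0.05400000270744652 F [-23.2   8.8  34.6] rot [-3.14   0.015 -0.375] t 5.875
-100:nan/nan -94:44/nan -88:44/nan -82:43/nan -76:nan/nan -70:nan/nan -64:nan/47 -58:nan/47 -52:nan/47 -46:nan/52 -40:nan/53 -34:nan/53 -28:nan/53 -22:nan/162 -16:nan/178 -10:53/174 -4:54/173 2:53/159 8:53/162 14:365/173 20:198/193 26:325/310 32:365/326 38:403/427 44:53/412 50:53/403 56:52/53 62:57/56 68:58/58
```

View pics/s4.png

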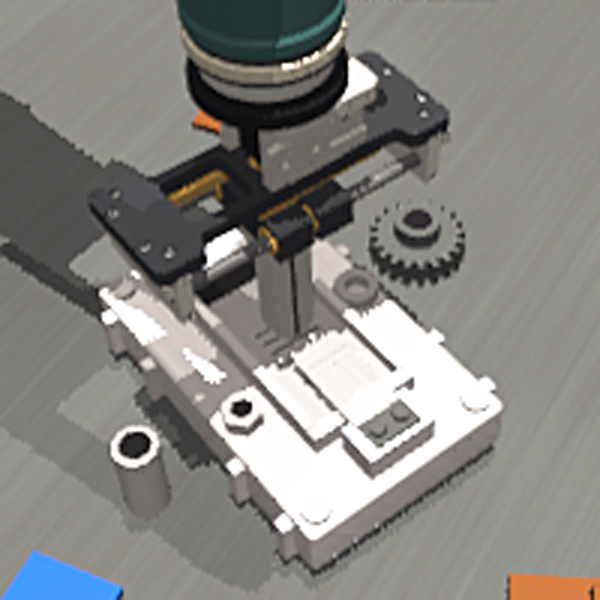

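The TCP stalled 4 mm early with the forward force up from 17 to 25 N. That matches the nose on the stop (TCP minus cover is unchanged at -11 mm, so cover x is about 7). The picture shows the nose under the leaf. I ease the forward push slightly, then lift straight up.

{"op": "carry_out", "data": {"steps": [[[-0.001,0,0],0,1],[[-0.002,0,0],0,1],[[-0.002,0,-0.003],0,1],[[-0.002,0,-0.006],0,1],[[-0.003,0,-0.009],0,1],[[-0.004,0,-0.014],0,1],[[-0.004,0,-0.03],0,1],[[-0.004,0,-0.08],0,1],[[-0.004,0,-0.12],0,1],[[-0.004,0,-0.12],0,1]]}}

```text
time: 7.18
tool_pos: [0.5126, -0.0037, 0.1745]
ee_rot: [-3.139, -0.01, -0.376]
wrist_force: [-0.2, -0.1, 0.4]
width: -0.0001
finger_force: 0.0
```

{"op": "carry_out", "data": {"steps": [[[-0.06,0,-0.03],0,1],[[-0.1,0,-0.03],0,1],[[-0.15,0,-0.03],0,1],[[-0.15,0,-0.03],0,1],[[-0.15,0,-0.03],0,1]]}}

```text
time: 7.8
tool_pos: [0.3706, 0.0516, 0.1988]
ee_rot: [3.141, -0.0, -0.376]
wrist_force: [0.4, -0.1, -0.1]
width: 0.0006
finger_force: 0.0
```

```bash
python3 -W ignore - <<'E'
from h import *
go(C0,Y0,.005,0,.054); cov('s5')
s=snap("scene"); w=world(s); d=w[...,:2]-C0; c,t=np.cos(Y0),np.sin(Y0)
x=d[...,0]*c+d[...,1]*t; y=-d[...,0]*t+d[...,1]*c; z=w[...,2]
k=(abs(y)<.018)&(x>-.05)&(x<.02)&(z>.061)&(z<.075); print("rib x",x[k].min(),x[k].max(),x[k].mean(),"z",z[k].max(),k.sum())
k=(abs(y)<.02)&(x>-.04)&(x<.005); print("top z",np.nanmedian(z[k]))
E
```

```text
target [ 0.5158 -0.0049  0.054 ] shift [ 0.1558 -0.0009  0.1448] turn -0.0019196089180587603
tcp in casing -0.15075825457883288 -0.0007429906762195862 0.19876430326975003 F [ 0.4 -0.1 -0.1] rot [ 3.141 -0.    -0.376] t 7.8
-100:44/44 -94:43/43 -88:43/43 -82:44/43 -76:44/44 -70:44/47 -64:49/49 -58:50/49 -52:49/50 -46:55/56 -40:56/56 -34:56/56 -28:56/56 -22:55/56 -16:56/56 -10:57/56 -4:56/56 2:55/56 8:56/55 14:56/56 20:56/58 26:56/56 32:56/56 38:56/56 44:55/56 50:56/56 56:56/56 62:57/57 68:58/58 
rib x 0.01332155611585319 0.01994880293758097 0.017518528507243107 z 0.06652148785488661 60
top z 0.05585459717531605
```

View pics/s5.png

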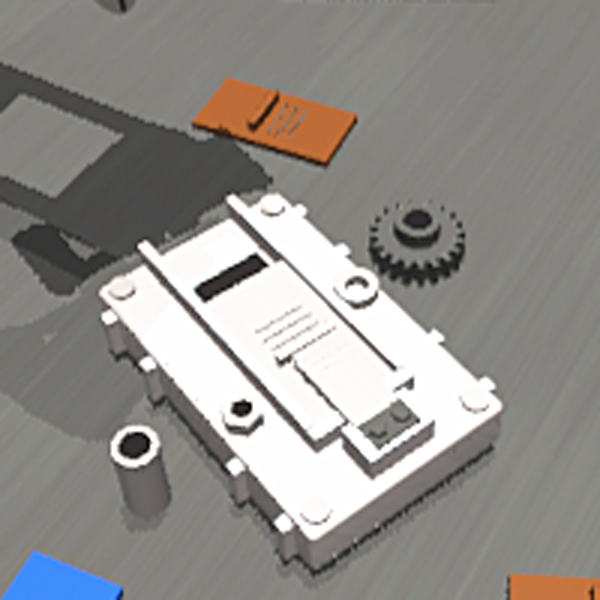

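The spring is holding the cover at home: rib at 13 to 20 mm (origin about 7 mm), top at about 56 mm (seat about 5 mm down), and flat. The nut (242,410), bearing (355,288), socket (135,445) and gear (417,240) are where they were.

```bash
python3 -c "
from h import *
print(robot.close_job())"
```

```text
the job is handed in; nothing more can be done
None
```

The cover is closed: it is home against the end stop and held down about 5 mm by the leaf spring alone, the loose parts were not moved, and the job was handed in at about 8 s (no verdict was returned).

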